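# Press the splined release key into the lens rack's lock hub

## Robot

A 7-joint arm with a two-finger parallel gripper is mounted at the origin on the work surface. World frame = base frame: x ahead of the robot, y to its left, z up, the work surface at z = 0. Lengths are in m, angles in rad, forces in N, time in s.
With the tool pointing down it reaches from about 0.425 to 0.925 m from the base axis. Payload 6.8 kg.
Tool frame: the origin (TCP) lies on the front face of the gripper's body, between the roots of the fingers; the fingertips stand 73 mm ahead of it and the grasp point (between the pads) lies 54 mm ahead of it; z points along the fingers, y is the direction in which the jaws open and shut (so a half turn about z gives the same grasp; the last joint's range is limited). The gripper opens to 85 mm and grips with 20 to 120 N. Pads are 22 mm wide; open, the fingers measure 114 mm over their backs; the gripper's body (76 mm by 85 mm) begins 54 mm behind the grasp point. The pads swing forward as they close: fully open they stand 13 mm farther back than shut.
Start: joints at [-1.43, 0.477, 0.022, 1.555, -0.011, 1.109, -0.083], TCP at [0.166, 0.654, 0.304] pointing down, gripper open.
Joint ranges: [-2.96, 2.96], [-0.34, 2.1], [-1.41, 1.46], [0.24, 2.44], [-1.37, 4.51], [0.17, 1.92], [-2.96, 2.96]. Speed limits (rad/s): [2.39, 2.39, 3.14, 3.14, 3.14, 3.14, 3.14].

## Interface

Orientations are given as a rotation vector (axis times angle).
In Python, from bench import * gives the robot as it stands.
- The arm moves only by the tool jog_arm, never from a script. Its argument "plan" is a list of rows, each a list of 2 entries, a list of its own where there are three numbers: the shift along the world's x, y, z in cm, then the turn about the world's z in rad. In form: [[[tx, ty, tz], twist], ...]. A call has 1 to 12 rows; each row shifts and turns the commanded pose from where the row before left it; what a row does not reach is not made up. A row lasts 1/10 s, in which the tool goes at most 50 mm and 8.59 degrees, less where a joint would pass 70% of its speed; a pose out of reach is approached as far as the arm can. A call is refused whole if a number of a shift passes 5 or a number of a turn 0.15, either way. A call with a gripper value outside its range is refused whole. "hand" is the finger opening in cm, from 0 to 8.54, set as the call begins (left out, the last holds). The fingers move at their own pace and stop on an object; "grip_force" is the grip in N (left out, the last holds). Time passes only in rows, so rows that do not move let the fingers close. It gives the time, the measured TCP pose, the force and the opening at its end, in the units of the state.
- get_obs(): the state, without advancing time (a new reading comes with each control period).
- grab_frame(name): name is "scene" or "side" or "wrist"; returns the picture (384x512x3 uint8, red, green, blue); there is no depth.
- get_calibration(name): a dict with "intrinsics" (3x3 intrinsics, pixels), "xyz" and "orientation" of the camera in the world. Camera axes: x right, y down, z forward; pixel columns grow to the right and rows downward; lengths in m; the calibration is good to about 2 mm. A picture is of the moment at which its call begins: read the wrist's pose just before it. get_calibration takes no time and is no camera call; for the wrist camera it gives the pose at the moment of the call.
- hand_in(): hands the job in, once; it reports no verdict.
The state is a dict: "clock": time; "joints": joint angles; "qvel": joint speeds; "tau": joint torques, N m; "tcp_pos": TCP position; "orientation": TCP orientation; "contact_force": force on the tool from outside, world axes, zero at the start; "moment": the same for the moment, N m; "grip_width": finger opening in m.
Only numpy, scipy, OpenCV 4.12 (cv2) and the standard library are available. Lean on these libraries where they do the work, as an engineer would, in place of code of your own. Each camera call takes 0.05 s, during which the arm holds its last target. There are 200 camera calls.

## Task

Lift the orange-handled release key out of its moulded tray, stand its splined stem in the cross-shaped socket of the lens rack's lock hub, turning it until the splines mesh, and push it fully home, collar down on the hub, against the spring. Finish while still gripping the key and keeping it pressed home, so that the rack stays unlocked. Leave the lenses, the blower and the dish of caps where they are.

Things in the scene. Friction and masses are not known exactly. Their poses are not given: they have to be found in the camera images.
- key: Release key, 62 mm tall, about 90 g, standing upright in the tray. Origin at the centre of the stem's lower tip, z up along the stem. From the tip up: splined steel stem 0 to 24 mm; round steel collar, 34 mm in diameter, 24 to 30 mm; neck 14 mm in diameter, 30 to 38 mm; orange bar grip 38 to 62 mm.
- key_grip (a point): Centre of the key's orange bar grip, 50 mm above the stem's tip; axes as the key's. The bar is 44 mm long along the key's x, 14 mm thick along its y, 24 mm tall; it lies parallel to one pair of the stem's splines.
- key_tip (a point): Centre of the stem's lower tip (the key's origin). The stem is a plus sign in section, its four splines along the key's x and y, 22 mm tip to tip, each 7 mm wide (the lowest 4 mm stepped down to 19 mm and 4 mm as a lead-in); it looks the same after every quarter turn.
- tray: Fixed grey moulded tray, 110 x 110 mm, 36 mm tall, origin at the centre of its underside. Round stepped cavity in its centre: 39 mm wide for the top 6 mm, then 28 mm wide down to 4 mm above the table. The key's collar rests on the step, its top flush with the tray's top; the bar stands 8 to 32 mm above the tray's top, at any yaw.
- hub: Fixed aluminium lock hub, a block 56 x 56 mm, 40 mm tall, on the end of the rack board; origin at the centre of its underside, 18 mm above the table. Its yaw to the rack varies. In its top is a plus-shaped splined socket.
- hub_mouth (a point): Centre of the socket's mouth, level with the hub's flat top, 58 mm above the table; axes as the hub's. The socket's four slots lie along the hub's x and y (parallel to the block's sides), 24.4 mm tip to tip, each 9.4 mm wide: 1.2 mm of play all round the stem. Any of the four quarter turns fits.
- plunger (a joint): Travel (m) of the black spring plate in the hub's socket: 0 at rest, 14 mm below the mouth; grows as it is pushed down, 0.010 when the key's collar sits on the hub's top. The spring pushes up with about 3 N at the start and 10 N at 0.010; a key let go is pushed back up.
- rack: Fixed lens rack: wooden board 100 mm wide, top 18 mm above the table, on two aluminium runners. Origin on the table under the hub's centre; the board runs from 45 mm behind (-y) to 425 mm along the rack's +y. Four slots centred at y = 110, 194, 278 and 362 mm, with dividers up to 50 mm above the table.
- lens_long: Matte black zoom lens, 72 mm in diameter, 105 mm tall, standing loose in one of the rack's slots; origin at the centre of its underside. A bystander.
- lens_short: Matte black zoom lens, 68 mm in diameter, 92 mm tall, standing loose in another slot; origin at the centre of its underside. A bystander.
- blower: Red silicone air blower, standing upright, bulb 62 mm in diameter, nozzle up, 125 mm tall; origin at the centre of its underside. A bystander.
- dish: White ceramic dish, 90 mm wide, 22 mm tall, with three black lens caps in it (they move with it); origin at the centre of its underside. A bystander.
Things that resemble listed ones, but are neither listed nor needed, are in the scene too. Of the things shaped like the key, the bare steel one is meant. Of the things that look like the tray, take the one that is farthest to the robot's right at the start.

How it is judged:
On the way, in this order (a step that is already met when the one before it is completed fails the run):
1. the key is held by the fingers, clear above the tray's cavity (z of key_tip in the frame of tray above 0.04 m and contact force between the fingers and key above 1 N), for 0.1 s.
2. the splines have meshed: the held key's stem is at least 8 mm down in the socket, upright and centred (z of key_tip in the frame of hub_mouth below -0.008 m and horizontal distance between key_tip and hub_mouth below 0.004 m and angle between key's own z axis and vertical below 0.15 rad and contact force between the fingers and key above 1 N), for 0.05 s.
At the end, for the whole second after the job is handed in: The key stands upright (within 4.5 degrees) and centred (within 3 mm) in the hub's socket, its stem at least 22 of its 24 mm below the mouth, the spring plate pushed down at least 7.8 mm, the key at rest and still held by the fingers (over 3 N), the arm still pressing (z of key_tip in the frame of hub_mouth below -0.022 m and horizontal distance between key_tip and hub_mouth below 0.003 m and angle between key's own z axis and vertical below 0.08 rad and value of joint plunger above 0.0078 m and contact force between the fingers and key above 3 N and linear speed of key below 0.01 m/s); the arm keeps its last pose, push and grip.
It fails at once if a lens, the blower or the dish is shifted by more than 20 mm (distance of any of lens_long, lens_short, blower, dish from where it was at the start of the episode above 0.02 m).
It fails at once if a lens or the blower is knocked over (angle between any of lens_long, lens_short, blower's own z axis and vertical above 0.5 rad).
It also fails if it takes over 43 s, if anything falls off the work surface, if the arm or the gripper's body presses on something with over 40 N, if the wrist force passes 120 N, or if a joint passes its speed limit or range.

## Working session

There is one attempt and no reset: what is moved stays moved. The work goes in short steps, Python scripts to look and compute and a tool call to move; the robot and the scene stay as the last step left them, time stands still between calls to the robot, and variables do not carry over. Pictures are saved under pics/ and viewed, about 8 in all and at most 12, crops included, and the job is handed in when it is done.

Besides the shell and the picture viewer there is one more tool, called as name(argument=value, ...), one argument or row to a line, values as JSON. jog_arm: Moves the arm, as the interface text tells. Its arguments: {"type":"object","properties":{"plan":{"type":"array","items":{"type":"array"}},"hand":{"type":"number"},"grip_force":{"type":"number"}},"required":["plan"]}

```bash
mkdir -p pics; cat > h.py <<'E'
from bench import *
import numpy as np, cv2
from scipy.spatial.transform import Rotation as R
def cal(n):
    c=get_calibration(n); o=np.array(c["orientation"],float)
    M=o if o.shape==(3,3) else R.from_rotvec(o).as_matrix()
    return np.array(c["intrinsics"]),np.array(c["xyz"]),M
def px2w(c,u,v,z):
    K,p,M=c; d=M@np.linalg.solve(K,[u,v,1]); return p+d*(z-p[2])/d[2]
def w2px(c,P):
    K,p,M=c; q=K@(M.T@(np.array(P)-p)); return q[:2]/q[2]
def save(n,im): cv2.imwrite("pics/"+n+".png",cv2.cvtColor(im,cv2.COLOR_RGB2BGR))
E
python3 - <<'E'
from h import *
import pickle
o=get_obs(); print(o)
C={n:cal(n) for n in("scene","side","wrist")}
I={n:grab_frame(n) for n in C}
pickle.dump((C,I),open("f0.pkl","wb"))
for n in C: print(n,C[n][1],C[n][2].round(3).tolist(),C[n][0][0,0])
save("scene0",cv2.resize(I["scene"],(800,600)))
save("sw0",cv2.resize(np.hstack([I["side"],I["wrist"]]),(800,300)))
E
```

```text
{'clock': 0.0, 'joints': array([-1.43007133,  0.47778883,  0.02232661,  1.55645709, -0.01153523,
        1.10930322, -0.08313276]), 'qvel': array([ 0.00081027,  0.00025222,  0.00075185, -0.00112768,  0.00103029,
       -0.00111182, -0.0005893 ]), 'tau': array([ 4.17743850e-04, -5.96458697e+01,  1.60817955e+00, -2.81190687e+01,
        1.25250622e-02,  9.47239838e-03,  1.72496914e-05]), 'tcp_pos': array([0.16610463, 0.65376348, 0.30293051]), 'orientation': array([-3.89853508e-01, -3.11717819e+00,  2.86599923e-03]), 'contact_force': array([ 0.56610226, -0.38189973,  1.09882851]), 'moment': array([-0.02502209, -0.01114115, -0.01243119]), 'grip_width': 0.08559654095149646}
scene [ 1.23011029 -0.58289563  1.00330552] [[0.697, 0.544, -0.467], [0.717, -0.529, 0.454], [-0.0, -0.651, -0.759]] 375.79570458240016
side [ 0.38412017 -0.91871805  0.5799125 ] [[0.963, -0.111, 0.245], [-0.269, -0.454, 0.85], [0.017, -0.884, -0.467]] 415.3188423179995
wrist [0.10040378 0.66971081 0.37284501] [[0.247, 0.934, 0.258], [0.969, -0.238, -0.066], [-0.0, 0.266, -0.964]] 289.8333600961592
```

View pics/scene0.png

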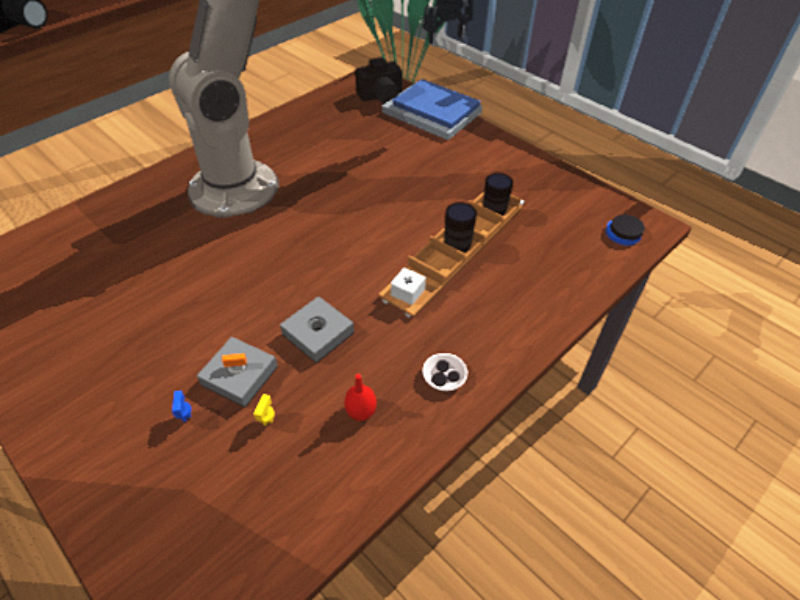

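View pics/sw0.png

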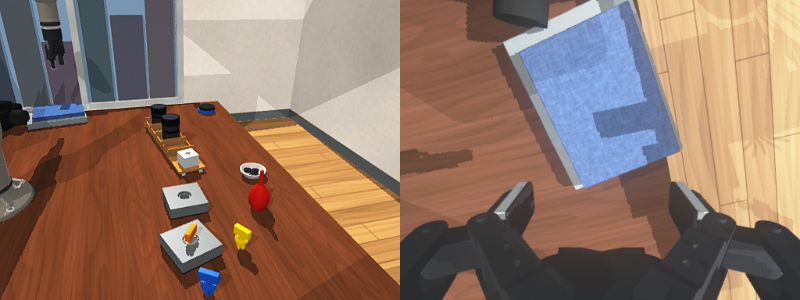

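The first picture has three key-shaped candidates: orange and steel in a tray (234,360), all yellow (264,410) and all blue (181,406). It shows two trays, at (237,370) and an empty one at (317,327). The orange key sits in the tray farthest to the robot's right, so I choose that one. The hub is at (408,287). Next I'll take close crops.

```bash
python3 - <<'E'
from h import *
import pickle
C,I=pickle.load(open("f0.pkl","rb"))
def crop(n,x,y,w,h,s): return cv2.resize(I[n][y:y+h,x:x+w],(w*s,h*s),interpolation=cv2.INTER_CUBIC)
a=crop("scene",120,205,65,60,6); b=crop("scene",235,160,65,60,6)
c=crop("side",200,280,65,60,6); d=crop("side",210,180,65,60,6)
save("crops",np.vstack([np.hstack([a,b]),np.hstack([c,d])])[:720]) if 0 else save("crops",cv2.resize(np.vstack([np.hstack([a,b]),np.hstack([c,d])]),(650,600)))
for n,u,v,z in(("scene",234*.64,355*.64,.068),("scene",408*.64,281*.64,.058),("side",190*1.28,230*1.28,.06),("side",187*1.28,153*1.28,.058),("scene",360*.64,400*.64,.03),("scene",445*.64,372*.64,.02),("scene",460*.64,208*.64,.123),("scene",264*.64,405*.64,.05),("scene",181*.64,405*.64,.05)):
    print(n,px2w(C[n],u,v,z).round(3))
E
```

```text
scene [ 0.528 -0.336  0.068]
scene [0.619 0.055 0.058]
side [ 0.526 -0.335  0.06 ]
side [0.611 0.057 0.058]
scene [ 0.757 -0.213  0.03 ]
scene [ 0.823 -0.043  0.02 ]
scene [0.582 0.26  0.123]
scene [ 0.65  -0.357  0.05 ]
scene [ 0.542 -0.468  0.05 ]
```

View pics/crops.png

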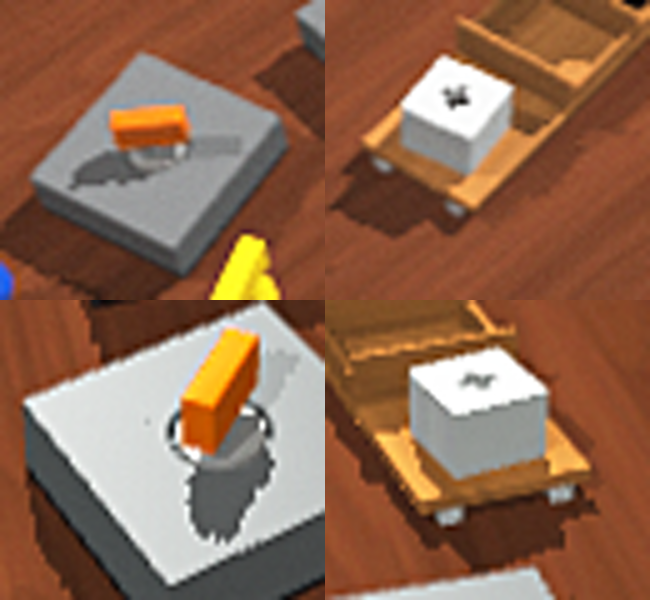

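The crops confirm the choice: the orange bar with a steel collar seated in the tray, and the hub with its plus socket. Next, rough yaws and positions from these corners.

```bash
python3 - <<'E'
from h import *
import pickle
C,I=pickle.load(open("f0.pkl","rb"))
def pts(n,ox,oy,px,py,L,z): return np.array([px2w(C[n],ox+(u-px)/5,oy+(v-py)/5,z)[:2] for u,v in L])
b=pts("side",200,280,0,300,[(199,404),(244,331)],.068); d=b[1]-b[0]; print("bar side",b.mean(0),np.linalg.norm(d),np.arctan2(d[1],d[0]))
b=pts("scene",120,205,0,0,[(112,113),(187,109)],.068); d=b[1]-b[0]; print("bar scene",b.mean(0),np.linalg.norm(d),np.arctan2(d[1],d[0]))
for n,ox,oy,px,py,L in(("scene",235,160,325,0,[(402,97),(447,55),(515,95),(467,138)]),("side",210,180,325,300,[(410,360),(498,347),(548,388),(455,415)])):
    h=pts(n,ox,oy,px,py,L,.058); e=np.roll(h,-1,0)-h; print(n,h.mean(0),np.linalg.norm(e,axis=1),np.arctan2(e[:,1],e[:,0])%(np.pi/2))
o=get_obs(); print("tool x,y",R.from_rotvec(o["orientation"]).as_matrix().T[:2].round(3))
T=R.from_rotvec(o["orientation"]).as_matrix(); K,p,M=C["wrist"]
print("cam in tool",(T.T@(p-o["tcp_pos"])).round(4)); 
for hgt in(.05,.1,.15,.2,.25,.3): print(hgt,w2px(C["wrist"],o["tcp_pos"]+T@np.array([0,0,hgt])))
E
```

```text
bar side [ 0.52705563 -0.34194567] 0.04321678510968769 0.9361959808192427
bar scene [ 0.528047   -0.33609134] 0.045459590565935355 0.865858673246763
scene [0.61762412 0.05820848] [0.05121061 0.06026237 0.05224234 0.05807127] [0.137104   0.10678756 0.09437723 0.08868409]
side [0.61505382 0.05864661] [0.05122594 0.05612088 0.05825525 0.06870421] [0.08014036 0.25895534 0.31101959 0.14566086]
tool x,y [[-0.969  0.246 -0.   ]
 [ 0.246  0.969 -0.001]]
cam in tool [ 0.0676 -0.0009 -0.0697]
0.05 [259.31710513 259.7569047 ]
0.1 [258.72521804 219.28872788]
0.15 [258.38165609 195.79890074]
0.2 [258.15724101 180.45531691]
0.25 [257.99915192 169.64653697]
0.3 [257.88177054 161.62100255]
```

jog_arm(
  plan=[
    [[4.2, -2.5, 0], -0.075],
    [[4.2, -2.5, 0], -0.075],
    [[4.2, -2.5, 0], -0.075],
    [[4.2, -2.5, 0], -0.075],
    [[4.2, -2.5, 0], -0.075],
    [[4.2, -2.5, 0], -0.075],
    [[4.2, -2.5, 0], -0.075],
    [[4.2, -2.5, 0], -0.075],
  ],
  hand=8.54,
)

```text
clock: 0.95
tcp_pos: [0.5036, 0.453, 0.3038]
orientation: [-1.298, -2.861, 0.0]
contact_force: [0.7, 0.3, -1.0]
grip_width: 0.0857
```

jog_arm(
  plan=[
    [[1.4, -4.5, 0], -0.075],
    [[1.4, -4.5, 0], -0.075],
    [[1.4, -4.5, 0], -0.075],
    [[1.4, -4.5, 0], -0.075],
    [[1.4, -4.5, 0], -0.075],
    [[1.4, -4.5, 0], -0.075],
    [[1.4, -4.5, 0], -0.075],
    [[1.4, -4.5, 0], -0.075],
    [[0, 0, 0], 0],
    [[0, 0, 0], 0],
  ],
)

```text
clock: 1.95
tcp_pos: [0.6143, 0.0926, 0.3037]
orientation: [-2.085, -2.35, 0.001]
contact_force: [-0.0, 0.3, 0.4]
grip_width: 0.0856
```

```bash
python3 - <<'E'
from h import *
import pickle
o=get_obs(); print(o["clock"],o["joints"].round(3),o["tcp_pos"],abs(o["qvel"]).max()); print(R.from_rotvec(o["orientation"]).as_matrix().round(4).tolist())
c=cal("wrist"); im=grab_frame("wrist"); pickle.dump((c,im),open("hub.pkl","wb"))
u,v=w2px(c,[.617,.058,.058]); print(u,v)
x,y=int(u)-75,int(v)-55; x=max(x,0);y=max(y,0)
print("crop origin",x,y); save("hub",cv2.resize(im[y:y+110,x:x+150],None,fx=5,fy=5,interpolation=cv2.INTER_CUBIC))
E
```

```text
1.95 [-0.596  0.414  0.464  1.715 -0.208  1.061  0.055] [0.61431342 0.09259871 0.30373291] 0.04838412085416238
[[-0.1188, 0.9929, -0.0003], [0.9929, 0.1188, -0.0003], [-0.0003, -0.0004, -1.0]]
256.7316177639917 199.50257057661884
crop origin 181 144
```

View pics/hub.png

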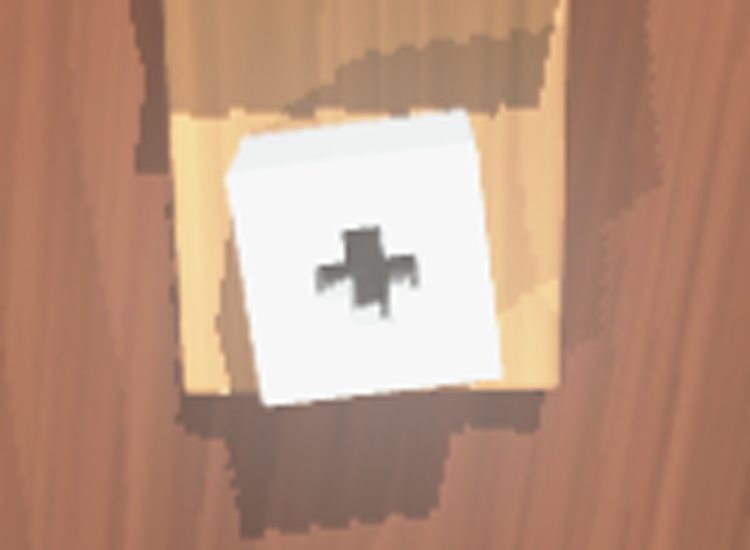

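The picture shows the hub top with its plus socket. The corners are at (228,178), (474,147), (500,378) and (265,406).

```bash
python3 - <<'E'
from h import *
import pickle
c,im=pickle.load(open("hub.pkl","rb"))
h=np.array([px2w(c,181+(u-2)/5,144+(v-2)/5,.058)[:2] for u,v in[(228,178),(474,147),(500,378),(265,406)]])
e=np.roll(h,-1,0)-h; print(h.mean(0),np.linalg.norm(e,axis=1),(np.arctan2(e[:,1],e[:,0])+.4)%(np.pi/2)-.4)
print("plus", px2w(c,181+365/5,144+267/5,.058))
E
```

```text
[0.61385132 0.05755079] [0.05549783 0.05551254 0.05535424 0.05544148] [0.24686856 0.24398137 0.24558888 0.24656847]
plus [0.61361091 0.0601313  0.058     ]
```

jog_arm(
  plan=[
    [[-0.87, -4.3, -0.4], -0.079],
    [[-0.87, -4.3, -0.4], -0.079],
    [[-0.87, -4.3, -0.4], -0.079],
    [[-0.87, -4.3, -0.4], -0.079],
    [[-0.87, -4.3, -0.4], -0.079],
    [[-0.87, -4.3, -0.4], -0.079],
    [[-0.87, -4.3, -0.4], -0.079],
    [[-0.87, -4.3, -0.4], -0.079],
    [[-0.87, -4.3, -0.4], -0.079],
    [[-0.87, -4.3, -0.4], -0.079],
    [[0, 0, 0], 0],
    [[0, 0, 0], 0],
  ],
)

```text
clock: 3.2
tcp_pos: [0.5276, -0.3351, 0.2634]
orientation: [-2.825, -1.371, 0.0]
contact_force: [0.7, 1.2, -0.6]
grip_width: 0.0857
```

```bash
python3 - <<'E'
from h import *
import pickle
o=get_obs(); print(o["clock"],o["joints"].round(3),o["tcp_pos"],abs(o["qvel"]).max()); print(R.from_rotvec(o["orientation"]).as_matrix().round(4).tolist())
c=cal("wrist"); im=grab_frame("wrist"); pickle.dump((c,im),open("key.pkl","wb"))
u,v=w2px(c,[.5275,-.339,.068]); print(u,v)
x,y=int(u)-75,int(v)-55
print("crop origin",x,y); save("key",cv2.resize(im[y:y+110,x:x+150],None,fx=5,fy=5,interpolation=cv2.INTER_CUBIC))
E
```

```text
3.2 [-0.035  0.515  0.698  1.756 -0.383  1.012  0.14 ] [ 0.52757301 -0.33509307  0.26339914] 0.034928531909486873
[[0.6187, 0.7856, -0.0005], [0.7856, -0.6187, 0.0008], [0.0003, -0.0009, -1.0]]
260.2601698875219 183.8275185201978
crop origin 185 128
```

View pics/key.png

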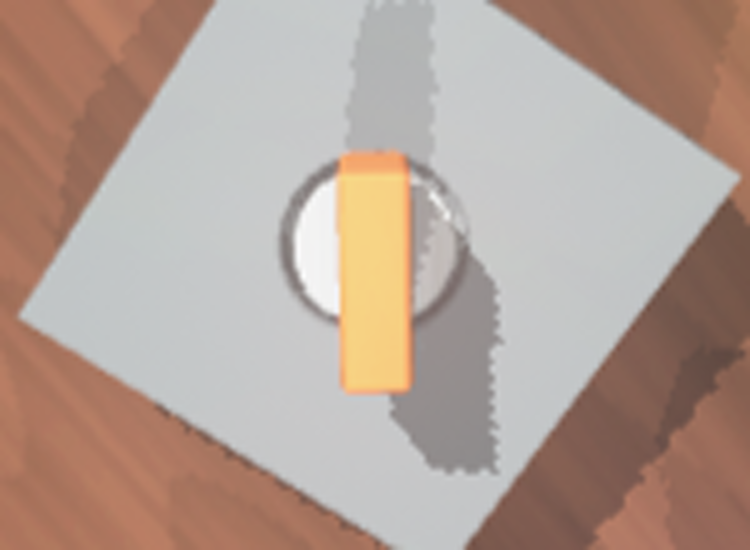

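The bar top's corners are at (338,175), (410,174), (411,391) and (342,391), and the key is seated in its tray.

```bash
python3 - <<'E'
from h import *
import pickle
c,im=pickle.load(open("key.pkl","rb"))
L=[(338,175),(410,174),(411,391),(342,391)]
h=np.array([px2w(c,185+(u-2)/5,128+(v-2)/5,.068)[:2] for u,v in L])
e=np.roll(h,-1,0)-h; print(h.mean(0),np.linalg.norm(e,axis=1),np.arctan2(e[:,1],e[:,0]))
# ring (cavity) centre z .036: left 280,right 468, bottom 328
o=get_obs(); p=o["tcp_pos"]; T=R.from_rotvec(o["orientation"]).as_matrix()
print("ring",px2w(c,185+(374-2)/5,128+(238-2)/5,.036),"d",h.mean(0)-p[:2],"in tool",T[:2,:2].T@(h.mean(0)-p[:2]),"tooly",np.arctan2(T[1,1],T[0,1]))
E
```

```text
[ 0.52658571 -0.3392356 ] [0.01336083 0.04251365 0.01333954 0.04233099] [-0.65350433 -2.2258266   2.47439706  0.91629203]
ring [ 0.52756795 -0.33781942  0.036     ] d [-0.00168368 -0.0054199 ] in tool [-0.00530427  0.00201861] tooly -0.664835611217056
```

jog_arm(
  plan=[
    [[-0.15, -0.45, -3], 0.01],
    [[0, 0, -3], 0],
    [[0, 0, -3], 0],
    [[0, 0, -3], 0],
    [[0, 0, -1.4], 0],
    [[0, 0, -1.0], 0],
    [[0, 0, -0.4], 0],
    [[0, 0, 0], 0],
    [[0, 0, 0], 0],
  ],
)

```text
clock: 4.15
tcp_pos: [0.5264, -0.3406, 0.117]
orientation: [2.819, 1.384, 0.002]
contact_force: [-0.0, 0.2, -1.0]
grip_width: 0.0855
```

jog_arm(
  plan=[
    [[0, 0, 0], 0],
    [[0, 0, 0], 0],
    [[0, 0, 0], 0],
    [[0, 0, 0], 0],
    [[0, 0, 0], 0],
    [[0, 0, 0], 0],
    [[0, 0, 0], 0],
    [[0, 0, 0], 0],
  ],
  hand=0,
  grip_force=80,
)

```text
clock: 4.95
tcp_pos: [0.5258, -0.3404, 0.1162]
orientation: [2.82, 1.384, 0.0]
contact_force: [-1.1, 0.9, 4.8]
grip_width: 0.0123
```

jog_arm(
  plan=[
    [[0, 0, 1], 0],
    [[0, 0, 2], 0],
    [[0, 0, 3], 0],
    [[0, 0, 3], 0],
    [[0, 0, 3], 0],
    [[0, 0, 0], 0],
    [[0, 0, 0], 0],
    [[0, 0, 0], 0],
  ],
)

```text
clock: 5.75
tcp_pos: [0.5252, -0.3396, 0.2348]
orientation: [-2.818, -1.384, 0.002]
contact_force: [0.1, 1.2, -1.5]
grip_width: 0.0124
```

```bash
python3 - <<'E'
from h import *
o=get_obs(); p=o["tcp_pos"]; T=R.from_rotvec(o["orientation"]).as_matrix()
print(o["clock"],p,o["grip_width"],np.arctan2(T[1,1],T[0,1]),o["contact_force"],o["joints"].round(2))
S=[]
for n in("scene","side","wrist"):
    c=cal(n); im=grab_frame(n); g=p+T@[0,0,.08]; u,v=w2px(c,g).astype(int); s=5
    x=max(u-33,0);y=max(min(v-40,384-90),0); print(n,x,y); S.append(cv2.resize(im[y:y+90,x:x+66],None,fx=4,fy=4,interpolation=cv2.INTER_CUBIC))
save("held",np.hstack(S))
E
```

```text
5.75 [ 0.52518811 -0.3395668   0.23482709] 0.012397024402558974 -0.6577686148686467 [ 0.05370709  1.18347718 -1.53758   ] [-0.01  0.55  0.68  1.78 -0.41  0.96  0.18]
scene 109 169
side 210 213
wrist 224 190
```

View pics/held.png

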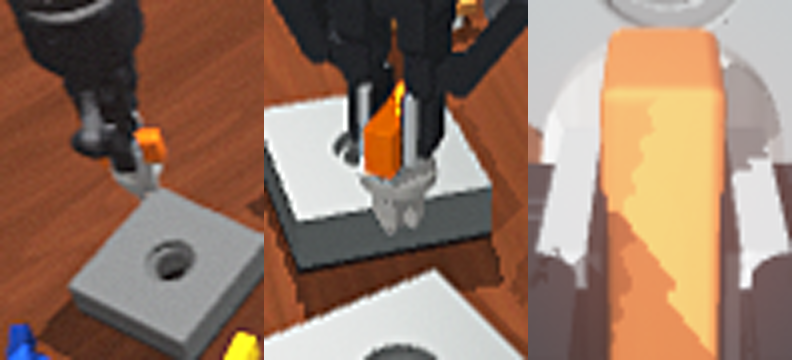

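The side view shows the key held upright and clear of the tray. The wrist view shows the end of the bar's top face at about row 213, columns 243 to 273. From that I'll work out where the key sits in the hand.

```bash
python3 - <<'E'
from h import *
o=get_obs(); p=o["tcp_pos"]; T=R.from_rotvec(o["orientation"]).as_matrix(); c=cal("wrist")
P=lambda u,v,d: (T.T@(px2w(c,u,v,p[2]-d)-p)).round(4)
for d in(.046,.048,.050):
  print(d,"top end L,R",P(243.2,213.2,d),P(272.8,213.2,d),"bottom end",P(245,198.2,d+.024),P(271,198.2,d+.024))
# hub target
hub=np.array([.6139,.0576]); print("d",hub-p[:2],"yaw bar",np.arctan2(T[1,0],T[0,0]))
print(w2px(c,p+T@[0,0,.11]))
E
```

```text
0.046 top end L,R [ 0.0232 -0.006   0.046 ] [0.0232 0.0066 0.046 ] bottom end [ 0.0223 -0.0063  0.07  ] [0.0223 0.0069 0.07  ]
0.048 top end L,R [ 0.0225 -0.0061  0.048 ] [0.0225 0.0067 0.048 ] bottom end [ 0.0217 -0.0063  0.072 ] [0.0217 0.007  0.072 ]
0.05 top end L,R [ 0.0217 -0.0062  0.05  ] [0.0217 0.0068 0.05  ] bottom end [ 0.0211 -0.0064  0.074 ] [0.0211 0.0071 0.074 ]
d [0.08866223 0.39744317] yaw bar 0.9128038283611892
[257.47509149 212.14729418]
```

jog_arm(
  plan=[
    [[0.98, 4.4, 0], -0.074],
    [[0.98, 4.4, 0], -0.074],
    [[0.98, 4.4, 0], -0.074],
    [[0.98, 4.4, 0], -0.074],
    [[0.98, 4.4, 0], -0.074],
    [[0.98, 4.4, 0], -0.074],
    [[0.98, 4.4, 0], -0.074],
    [[0.98, 4.4, 0], -0.074],
    [[0.98, 4.4, 0], -0.075],
    [[0, 0, 0], 0],
    [[0, 0, 0], 0],
    [[0, 0, 0], 0],
  ],
)

```text
clock: 7.1
tcp_pos: [0.6135, 0.0543, 0.2356]
orientation: [3.117, 0.383, -0.001]
contact_force: [0.3, -0.4, -1.0]
grip_width: 0.0128
```

```bash
python3 - <<'E'
from h import *
import pickle
o=get_obs(); p=o["tcp_pos"]; T=R.from_rotvec(o["orientation"]).as_matrix()
print(o["clock"],p,o["grip_width"],"yaw",np.arctan2(T[1,0],T[0,0]),T[2].round(4),o["joints"].round(2))
c=cal("wrist"); im=grab_frame("wrist"); pickle.dump((c,im),open("hub2.pkl","wb"))
u,v=w2px(c,[.614,.057,.058]).astype(int); x,y=u-75,v-55; print(x,y)
for n in("scene","side"): save(n+"2",grab_frame(n))
save("hub2",cv2.resize(im[y:y+110,x:x+150],None,fx=5,fy=5,interpolation=cv2.INTER_CUBIC))
E
```

```text
7.1 [0.61348866 0.05426464 0.23556309] 0.012823178234184825 yaw 0.24447515159047334 [-1.e-03  9.e-04 -1.e+00] [-0.79  0.59  0.86  1.81 -0.53  0.99 -1.04]
179 129
```

View pics/hub2.png

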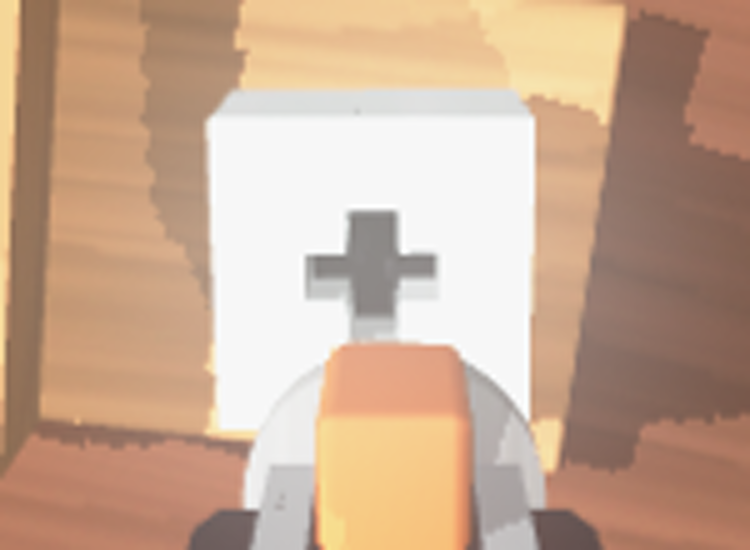

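The picture shows the socket clearly: the slot tips are at x 306 and 437 and the top tip at y 210. The horizontal slot spans y 254 to 299 and the vertical one x 348 to 398. The hub's top edge (210 to 533, y 117) is level, and its lower-left corner is at about (217,431). The bar's end edge is at y 415, x 317 to 471.

```bash
python3 - <<'E'
from h import *
import pickle
c,im=pickle.load(open("hub2.pkl","rb")); o=get_obs(); p=o["tcp_pos"]; T=R.from_rotvec(o["orientation"]).as_matrix()
W=lambda u,v,z: px2w(c,179+(u-2)/5,129+(v-2)/5,z)
tl=lambda w:(T.T@(w-p)*1000).round(2)
print("plus centre",W(372.2,276,.058),tl(W(372.2,276,.058)))
h=[W(210,117,.058),W(533,117,.058),W(217,431,.058)]; print("hub from corners",(h[1]+h[2])/2,np.linalg.norm(h[0]-h[1]),np.linalg.norm(h[0]-h[2]),"yaw",np.arctan2(*(h[0]-h[1])[[1,0]])-np.pi/2)
for q in[(306,276),(437,276),(372,210)]: print(tl(W(*q,.058)))
for d in(.047,.049): print("bar",tl(W(317,415,p[2]-d)),tl(W(471,415,p[2]-d)),tl(W(330,347,p[2]-d-.024)),tl(W(460,347,p[2]-d-.024)))
print("collar",tl(W(245,470,p[2]-.083)),tl(W(546,470,p[2]-.083)))
E
```

```text
plus centre [0.61403476 0.05796297 0.058     ] [  1.39  -3.91 177.98]
hub from corners [0.61346695 0.0581803  0.058     ] 0.05537293821124493 0.057399659029480465 yaw 0.24368957561536475
[  1.39 -15.6  177.98]
[  1.4    7.54 177.98]
[ 13.3   -3.9  177.98]
bar [23.85 -6.52 46.99] [23.86  6.63 47.  ] [22.3  -6.47 70.99] [22.31  6.74 71.  ]
bar [23.11 -6.63 48.99] [23.12  6.74 49.  ] [21.66 -6.56 72.99] [21.67  6.84 73.  ]
collar [  3.89 -16.81  83.  ] [ 3.92 17.21 83.  ]
```

jog_arm(
  plan=[
    [[0.01, 0.35, -2], 0.001],
    [[0, 0, -2], 0],
    [[0, 0, -1.5], 0],
    [[0, 0, -0.5], 0],
    [[0, 0, 0], 0],
    [[0, 0, 0], 0],
    [[0, 0, 0], 0],
    [[0, 0, 0], 0],
    [[0, 0, 0], 0],
  ],
)

```text
clock: 8.15
tcp_pos: [0.6142, 0.0593, 0.1764]
orientation: [-3.118, -0.387, -0.001]
contact_force: [0.7, 0.1, -1.2]
grip_width: 0.0122
```

```bash
cat > st.py <<'E'
from h import *
o=get_obs(); p=o["tcp_pos"]; T=R.from_rotvec(o["orientation"]).as_matrix()
print(o["clock"],p.round(5),o["grip_width"],"yaw",np.arctan2(T[1,0],T[0,0]).round(4),"F",o["contact_force"].round(2),"tipz",p[2]-.110)
E
python3 st.py
```

```text
8.15 [0.6142  0.05927 0.17637] 0.012233387957624357 yaw 0.2469 F [ 0.66  0.09 -1.17] tipz 0.06636926647002543
```

jog_arm(
  plan=[
    [[0, 0, 0], 0],
  ],
)

```text
clock: 8.25
tcp_pos: [0.6141, 0.0594, 0.1761]
orientation: [-3.118, -0.387, -0.001]
contact_force: [0.3, -0.3, -0.6]
grip_width: 0.0124
```

jog_arm(
  plan=[
    [[0, 0, 0], 0],
  ],
)

```text
clock: 8.35
tcp_pos: [0.614, 0.0593, 0.176]
orientation: [-3.118, -0.387, -0.0]
contact_force: [-0.7, 1.4, -0.8]
grip_width: 0.0123
```

jog_arm(
  plan=[
    [[0, 0, 0], 0],
  ],
)

```text
clock: 8.45
tcp_pos: [0.614, 0.0593, 0.1759]
orientation: [3.118, 0.387, 0.0]
contact_force: [-1.1, -0.4, -0.4]
grip_width: 0.0126
```

```bash
python3 st.py
```

```text
8.45 [0.61401 0.05925 0.17594] 0.012620255690420757 yaw 0.2468 F [-1.06 -0.37 -0.39] tipz 0.06593894594780024
```

jog_arm(
  plan=[
    [[-0.04, -0.15, 0], -0.002],
    [[0, 0, 0], 0],
    [[0, 0, -0.3], 0],
    [[0, 0, -0.3], 0],
    [[0, 0, 0], 0],
    [[0, 0, 0], 0],
  ],
)

```text
clock: 9.05
tcp_pos: [0.6135, 0.0577, 0.1697]
orientation: [3.118, 0.384, -0.001]
contact_force: [-1.8, 0.2, -0.7]
grip_width: 0.0125
```

```bash
python3 st.py; python3 - <<'E'
from h import *
c=cal("wrist");im=grab_frame("wrist");save("w3",cv2.resize(im[120:250,170:350],None,fx=4,fy=4,interpolation=cv2.INTER_CUBIC))
E
```

```text
9.05 [0.61352 0.05774 0.1697 ] 0.01251857669538235 yaw 0.2448 F [-1.85  0.17 -0.7 ] tipz 0.0596953962497435
```

View pics/w3.png

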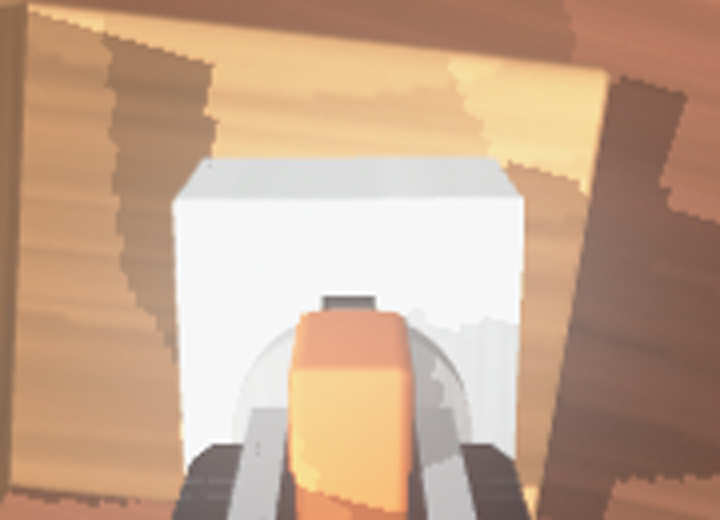

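The picture shows the bar and collar centred on the hub and slot (columns about 349 to 352), with the top slot tip just visible. I'll go down gently.

jog_arm(
  plan=[
    [[0, 0, -0.2], 0],
    [[0, 0, -0.2], 0],
    [[0, 0, -0.2], 0],
    [[0, 0, 0], 0],
    [[0, 0, 0], 0],
  ],
)

```text
clock: 9.6
tcp_pos: [0.6136, 0.0577, 0.1638]
orientation: [3.118, 0.383, -0.0]
contact_force: [-0.6, 0.4, -1.4]
grip_width: 0.0124
```

jog_arm(
  plan=[
    [[0, 0, -0.2], 0],
    [[0, 0, -0.2], 0],
    [[0, 0, -0.2], 0],
    [[0, 0, 0], 0],
    [[0, 0, 0], 0],
  ],
)

```text
clock: 10.1
tcp_pos: [0.6136, 0.0577, 0.1578]
orientation: [3.118, 0.383, -0.0]
contact_force: [-0.0, -0.0, -1.4]
grip_width: 0.0121
```

jog_arm(
  plan=[
    [[0, 0, -0.2], 0],
    [[0, 0, -0.2], 0],
    [[0, 0, -0.2], 0],
    [[0, 0, -0.2], 0],
    [[0, 0, 0], 0],
    [[0, 0, 0], 0],
  ],
)

```text
clock: 10.7
tcp_pos: [0.6137, 0.0577, 0.1501]
orientation: [-3.118, -0.383, -0.0]
contact_force: [-1.7, 0.4, 4.1]
grip_width: 0.0125
```

jog_arm(
  plan=[
    [[0, 0, -0.2], 0],
    [[0, 0, -0.2], 0],
    [[0, 0, -0.2], 0],
    [[0, 0, 0], 0],
    [[0, 0, 0], 0],
  ],
)

```text
clock: 11.2
tcp_pos: [0.6138, 0.0577, 0.1445]
orientation: [-3.118, -0.383, -0.001]
contact_force: [-2.4, 0.2, 7.9]
grip_width: 0.0125
```

jog_arm(
  plan=[
    [[0, 0, -0.1], 0],
    [[0, 0, -0.1], 0],
    [[0, 0, -0.1], 0],
    [[0, 0, 0], 0],
    [[0, 0, 0], 0],
  ],
)

```text
clock: 11.7
tcp_pos: [0.6139, 0.0575, 0.1441]
orientation: [-3.116, -0.383, -0.001]
contact_force: [-11.6, 1.7, 33.4]
grip_width: 0.0126
```

jog_arm(
  plan=[
    [[0, 0, 0.1], 0],
    [[0, 0, 0], 0],
    [[0, 0, 0], 0],
    [[0, 0, 0], 0],
    [[0, 0, 0], 0],
    [[0, 0, 0], 0],
  ],
)

```text
clock: 12.3
tcp_pos: [0.6139, 0.0575, 0.1441]
orientation: [-3.116, -0.383, -0.001]
contact_force: [-7.4, 0.8, 23.6]
grip_width: 0.0125
```

```bash
python3 st.py; python3 - <<'E'
from h import *
o=get_obs(); p=o["tcp_pos"]; S=[]
for n in("scene","side"):
    c=cal(n); im=grab_frame(n); u,v=w2px(c,[.614,.058,.075]).astype(int)
    S.append(cv2.resize(im[v-35:v+35,u-38:u+38],None,fx=5,fy=5,interpolation=cv2.INTER_CUBIC))
save("end",np.hstack(S))
E
```

```text
12.3 [0.61385 0.05754 0.14413] 0.012531415038262805 yaw 0.2444 F [-7.42  0.81 23.56] tipz 0.03412658638893663
```

View pics/end.png

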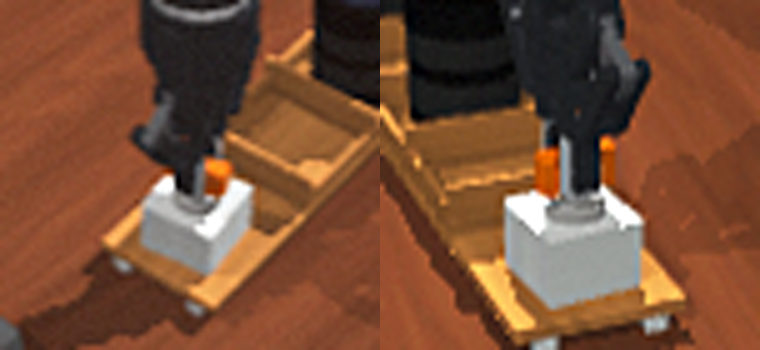

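The picture shows the collar flush on the hub top (side crop at about (577,212)), the key upright and the fingers gripping the bar. The arm is steady and pressing with about 24 N. I'm handing in.

```bash
python3 -c "
from bench import *
print(hand_in())"
```

```text
the job is handed in; nothing more can be done
None
```

I lifted the orange-handled steel key out of the right-hand tray, turned it to the hub's yaw (about 0.245 rad) and pushed it down until its collar met the hub. I handed the job in at about 12.4 s with the fingers still gripping at the commanded 80 N and the arm pressing. `hand_in()` gives no verdict.

**Seating:** the splines went in with no jamming force, and the spring force grew from about 4 N to 8 N on the way down. The descent then stopped hard at TCP z 0.144, which puts the tip about 23.9 mm below the mouth. I had no direct reading of the plunger; its travel follows from that depth.

**Final pose:** the arm was holding with about 24 N upward on the tool. The key was centred to within about 1 mm by TCP position, and the last pictures show it upright with the collar flush on the hub. I kept clear of the lenses, blower and dish, but took no last picture of the blower and dish.

**Small disagreements:**
- A side force of about 7 N along x remained, probably from slight play or tilt.
- The bar's position before the grasp differed by about 1.4 mm from where it then sat in the hand.
- The hub's centre in the two wrist views differed by about 0.5 mm.
- The gripper read 12.5 mm on the 14 mm bar.

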